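# Gauge two tube carriers and reject the tight one

### The job

One of the two tube carriers on the test stand has a good bore; the other's bore narrows inside. Take the plug gauge from its holder and try it gently in the bores (the bushes float, so feel for the hole and never force it), leave the gauge standing fully home, collar down on the rim, in the carrier that it passes, with that carrier still in its place on the stand, and set the other carrier down upright in the reject tray. Do not disturb the other things on the bench.

Things in the scene. Friction and masses are not known exactly. Their poses are not given: they have to be found in the camera images.
- gauge: steel go plug gauge, upright in its holder at the start. From below: pin 16 mm diameter, 30 mm long (1 mm chamfer at its end); flat collar 36 mm diameter, 6 mm thick; dark round ribbed grip 18.6 mm diameter, 50 mm long; 86 mm in all, 0.15 kg. Origin: centre of the pin's lower end; z up its axis. Take it by the ribbed grip (36 to 86 mm above the origin).
- holder: fixed grey plastic round block, 48 mm diameter, 36 mm high, with an upright hole 20 mm wide in which the gauge's pin hangs loosely, the collar resting on the block's top. Origin: centre of its underside on the worktop.
- stand: fixed aluminium plate, 70 mm (its x) by 190 mm (its y), 8 mm thick, with two low steel locating rims (inside 53 mm, 5 mm high) centred 55 mm either side of the middle along its y; one carrier stands in each. Origin: centre of its underside on the worktop.
- carrier_a: one of two tube carriers alike outside: plain aluminium round cup, 50 mm diameter, 40 mm high, about 0.23 kg; starts in a rim of the stand. Inside sits a captive steel bush with the bore to be gauged; either carrier may hold the good one, it differs from time to time. The bush is spoiled when pressed with over 40 N, knocks included: go slowly. Origin: centre of its underside; z up.
- carrier_b: the other tube carrier, same make and sizes. In the good carrier the bore goes right through and the gauge's collar comes to rest on the rim (gauge origin 10 mm above the carrier's). In the tight one the bore narrows to 12 mm at 12 mm below its mouth and the gauge stops there (gauge origin about 23 mm above the carrier's). Origin: centre of its underside; z up.
- reject_tray: fixed open grey plastic tray, 125 x 125 mm outside, 25 mm high, walls and floor 4 mm. Origin: centre of its underside on the worktop.
- dropper: bystander: small brown dropper bottle, 30 mm wide, 68 mm high; leave alone. Origin: centre of its underside.
- marker: bystander: black marker pen lying on the worktop, 128 mm long, 15 mm thick; leave alone. Origin: centre of its underside.
- rim_a (a point): centre of the 27 mm wide opening in carrier_a's top rim, level with the rim's top (40 mm above the underside). The bush below it floats up to 2.5 mm sideways, so its hole is usually about 2 mm off this point, in any direction. The bush's mouth (17.4 mm bore, square edge) lies 5 mm below the rim's top.
- rim_b (a point): the same point of carrier_b, with the same kind of floating bush below it.
- cup: bystander: small sample cup with an orange lid, 64 mm wide, 63 mm high; leave alone. Origin: centre of its underside.
- dish: bystander: shallow clear petri dish, 57 mm wide, 14 mm high; leave alone. Origin: centre of its underside.
Not all that is in view belongs to the job. Leave any red look-alike of the carrier_b alone. There is more than one size of the gauge; the job needs the larger.

How it is judged:
At the end, for the whole second after the job is handed in: Gauge in one carrier, axes within 5 mm and 0.07 rad, collar on the rim (2.5 mm); that carrier upright (0.1 rad) in a rim of the stand (4 mm in each direction); the other carrier upright (0.15 rad) on the reject tray's floor, its centre within 45 mm of the tray's; all at rest (((horizontal distance between gauge and carrier_a below 0.005 m and angle between the z axis of gauge and the z axis of carrier_a, either way round below 0.07 rad and z of gauge in the frame of carrier_a between 0.007 and 0.0125 m and angle between carrier_a's own z axis and vertical below 0.1 rad and z of carrier_a in the frame of stand between 0.004 and 0.012 m and x of carrier_a in the frame of stand between -0.004 and 0.004 m and (y of carrier_a in the frame of stand between -0.059 and -0.051 m or y of carrier_a in the frame of stand between 0.051 and 0.059 m) and x of carrier_b in the frame of reject_tray between -0.045 and 0.045 m and y of carrier_b in the frame of reject_tray between -0.045 and 0.045 m and z of carrier_b in the frame of reject_tray between 0 and 0.01 m and angle between carrier_b's own z axis and vertical below 0.15 rad and linear speed of each of gauge, carrier_a, carrier_b below 0.02 m/s) or (horizontal distance between gauge and carrier_b below 0.005 m and angle between the z axis of gauge and the z axis of carrier_b, either way round below 0.07 rad and z of gauge in the frame of carrier_b between 0.007 and 0.0125 m and angle between carrier_b's own z axis and vertical below 0.1 rad and z of carrier_b in the frame of stand between 0.004 and 0.012 m and x of carrier_b in the frame of stand between -0.004 and 0.004 m and (y of carrier_b in the frame of stand between -0.059 and -0.051 m or y of carrier_b in the frame of stand between 0.051 and 0.059 m) and x of carrier_a in the frame of reject_tray between -0.045 and 0.045 m and y of carrier_a in the frame of reject_tray between -0.045 and 0.045 m and z of carrier_a in the frame of reject_tray between 0 and 0.01 m and angle between carrier_a's own z axis and vertical below 0.15 rad and linear speed of each of gauge, carrier_b, carrier_a below 0.02 m/s))); the robot touches nothing.
It fails at once if a carrier is pressed onto the stand with more than 40 N (bush spoiled) (contact force between any of carrier_a, carrier_b and stand above 40 N).
It fails at once if a bystander (cup, dropper bottle, dish, marker) is moved more than 30 mm (distance of any of cup, dropper, dish, marker from where it was at the start of the episode above 0.03 m).
It also fails if it takes over 67 s, if anything falls off the work surface, if the arm or the gripper's body presses on something with over 40 N, if the wrist force passes 120 N, or if a joint passes its speed limit or range.

### The arm

A 6-joint arm with a two-finger parallel gripper is mounted at the origin on a cart in front of the work surface, level with it; the furniture and walls round the work are solid. World frame = base frame: x ahead of the robot, y to its left, z up, the work surface at z = 0. Lengths are in m, angles in rad, forces in N, time in s.
With the tool pointing down it reaches from about 0.325 to 0.775 m from the base axis. Payload 5.5 kg.
Tool frame: the origin (TCP) lies between the finger pads; the fingertips stand bot.tip_extent ahead of it and the grasp point (between the pads) lies 3 mm ahead of it (bot.tip_extent is the distance from the TCP to the fingertips, in m); z points along the fingers, y is the direction in which the jaws open and shut (so a half turn about z gives the same grasp; the last joint's range is limited). The gripper opens to 88 mm and grips with 3 to 60 N. Pads are 20 mm wide; open, the fingers measure 115 mm over their backs; the gripper's body (75 mm by 178 mm) begins 61 mm behind the grasp point.
Start: joints at [-1.328, 0.091, 1.231, -0, 1.82, -0.057], TCP at [0.177, -0.573, 0.245] pointing down, gripper open.
Joint ranges: [-2.87, 2.87], [-0.86, 2.18], [0.17, 2.46], [-1.51, 4.65], [0.06, 2.69], [-2.65, 2.65]. Speed limits (rad/s): [2.57, 2.57, 3.01, 3.14, 3.14, 3.14].

### API

Orientations are given as [roll, pitch, yaw] about the fixed x, y, z axes, in that order (R = Rz(yaw) Ry(pitch) Rx(roll)).
In Python, from plant import bot gives the robot as it stands.
- The arm moves only by the tool send_rows, never from a script. Its argument "rows" is a list of rows, each a list of 7 numbers: the gripper command: -1 is fully open, 1 is shut, values between are in proportion, then the shift along the world's x, y, z normalised to -1 to 1, where 1 is 0.25 m, then the turn, a rotation vector about the world's x, y, z normalised to -1 to 1, where 1 is 90 degrees. A call has 1 to 12 rows; each row is the pose to reach, as a shift and turn from the pose commanded when the call began; what a row does not reach only later rows make up. A row lasts 1/10 s, in which the tool goes at most 50 mm and 8.59 degrees, less where a joint would pass 70% of its speed; a pose out of reach is approached as far as the arm can. A call with a number of a shift or a turn outside -1 to 1 is refused whole. A call with a gripper value outside its range is refused whole. The fingers move at their own pace and stop on an object; "squeeze" is the grip in N (left out, the last holds). Time passes only in rows, so rows that repeat a pose let the fingers close. It gives the time, the measured TCP pose, the force and the opening at its end, in the units of the state.
- bot.read_state(): the state, without advancing time (a new reading comes with each control period).
- bot.camera(name): name is "scene" or "top" or "wrist"; returns a dict with "image" (400x640x3 uint8, red, green, blue), "range_z" (400x640 float32, m along the optical axis (not along the pixel's ray), 0 where there is no reading), "vertical_fov" (degrees; the focal length in pixels is half the picture's height over the tangent of half this angle, whatever the lens; pixels are square), "cx", "cy" (the principal point, pixels), "camera_from_world" (4x4, takes a point from world to camera coordinates). Camera axes: x right, y down, z forward; pixel columns grow to the right and rows downward; lengths in m; the calibration is good to about 2 mm. A picture is of the moment at which its call begins.
- bot.sign_off(): hands the job in, once; it reports no verdict.
The state is a dict: "time_s": time; "joints": joint angles; "qvel": joint speeds; "joint_torque": joint torques, N m; "position": TCP position; "orientation": TCP orientation; "ft_force": force on the tool from outside, world axes, zero at the start; "moment": the same for the moment, N m; "gripper_width": finger opening in m.
Only numpy, scipy, OpenCV 4.12 (cv2) and the standard library are available. Lean on these libraries where they do the work, as an engineer would, in place of code of your own. Each camera call takes 0.05 s, during which the arm holds its last target.

## Working session

There is one attempt and no reset: what is moved stays moved. The work goes in short steps, Python scripts to look and compute and a tool call to move; the robot and the scene stay as the last step left them, time stands still between calls to the robot, and variables do not carry over. Pictures are saved under pics/ and viewed, and the job is handed in when it is done.

Besides the shell and the picture viewer there is one more tool, called after "Request:" in YAML: its name, and indented under it one key for each argument. send_rows: Moves the arm, as the interface text tells. Scaled input: -1 to 1 covers 0.25 m each way for a shift and 90 degrees each way for a turn. Its arguments: {"type":"object","properties":{"rows":{"type":"array","items":{"type":"array","items":{"type":"number","minimum":-1,"maximum":1}}},"squeeze":{"type":"number"}},"required":["rows"]}

```bash
mkdir -p pics; ls; cat > h.py <<'E'
import numpy as np, cv2
from plant import bot
def snap(n,tag):
    c=bot.camera(n); np.savez(f'{tag}.npz',**{k:np.asarray(v) for k,v in c.items()})
    cv2.imwrite(f'pics/{tag}.png',c['image'][:,:,::-1]); return c
def load(tag): return dict(np.load(f'{tag}.npz'))
def f(c): return 200/np.tan(np.radians(float(c['vertical_fov']))/2)
def pts(c):
    z=c['range_z'];v,u=np.mgrid[:z.shape[0],:z.shape[1]];F=f(c)
    P=np.stack([(u-c['cx'])*z/F,(v-c['cy'])*z/F,z],-1);T=np.linalg.inv(c['camera_from_world'])
    return P@T[:3,:3].T+T[:3,3]
def ray(c,u,v,h):
    T=np.linalg.inv(c['camera_from_world']);d=T[:3,:3]@np.array([(u-c['cx'])/f(c),(v-c['cy'])/f(c),1]);o=T[:3,3]
    return o+d*(h-o[2])/d[2]
def proj(c,p):
    q=c['camera_from_world']@np.append(p,1);return q[0]/q[2]*f(c)+c['cx'],q[1]/q[2]*f(c)+c['cy']
E
python3 - <<'E'
from h import *
for n in('scene','top','wrist'):
    c=snap(n,n+'0');print(n,c['vertical_fov'],np.linalg.inv(c['camera_from_world'])[:3].round(3).tolist())
print(bot.read_state(),bot.tip_extent)
E
```

```text
pics
scene 42.16220984469143 [[0.763, -0.303, 0.571, -0.176], [-0.647, -0.328, 0.689, -0.961], [-0.022, -0.895, -0.446, 0.568]]
top 51.53024970804827 [[-0.02, -0.981, 0.194, 0.329], [-1.0, 0.022, 0.008, -0.154], [-0.012, -0.194, -0.981, 0.949]]
wrist 67.53152182250402 [[0.295, -0.924, -0.241, 0.243], [-0.955, -0.286, -0.073, -0.552], [-0.002, 0.252, -0.968, 0.383]]
{'time_s': 0.15, 'joints': array([-1.32770615e+00,  9.17029627e-02,  1.23160582e+00,  3.82767177e-06,
        1.81976725e+00, -5.66996081e-02]), 'qvel': array([-9.76379962e-05, -1.21424790e-03, -4.43526939e-03,  1.49552426e-03,
       -1.41188547e-04, -1.10442714e-03]), 'joint_torque': array([ 1.19793702e-03, -4.47044849e+01, -4.06907916e+01,  6.98530138e-02,
        2.74462992e-02, -1.11798702e-04]), 'position': array([ 0.17714793, -0.57306432,  0.24375832]), 'orientation': array([-3.14011187e+00, -8.77668373e-05,  2.99790660e-01]), 'ft_force': array([ 0.83580765, -0.8695291 , -0.17412613]), 'moment': array([0.00502969, 0.02050541, 0.0196646 ]), 'gripper_width': 0.08779822906262709} 0.022
```

View pics/scene0.png

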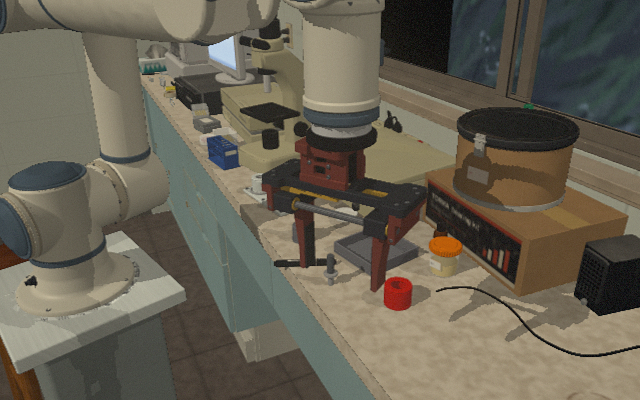

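View pics/top0.png

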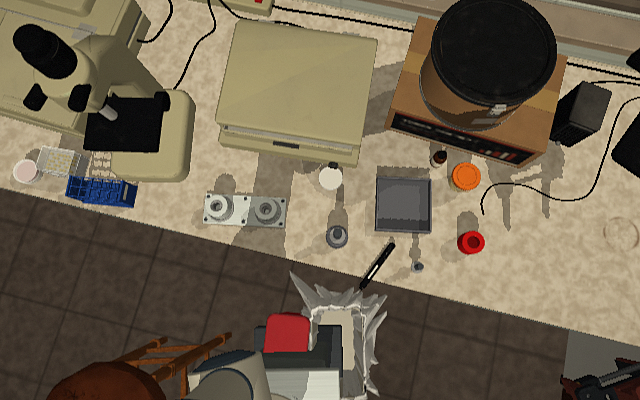

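View pics/wrist0.png

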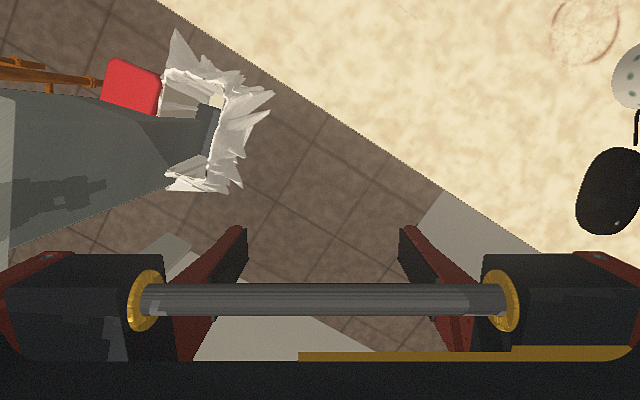

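The top view shows the stand at (245,210) with carriers at (219,207) and (266,210). The tray is at (403,204) and the red look-alike at (471,242). There are two gauge candidates: one in a grey block at (337,235), and a small one standing at (417,267). I'll enlarge both candidates and the stand.

```bash
python3 - <<'E'
from h import *
c=load('top0');im=c['image'][:,:,::-1]
a=cv2.resize(im[165:285,190:310],(480,480),interpolation=cv2.INTER_CUBIC)
b=cv2.resize(im[205:285,310:435],(0,0),fx=4,fy=4,interpolation=cv2.INTER_CUBIC)
o=np.zeros((480,780,3),np.uint8);o[:,:280]=0
cv2.imwrite('pics/c1.png',cv2.resize(im[165:285,195:445],(750,360),interpolation=cv2.INTER_CUBIC))
P=pts(c)
for u,v in [(219,207),(210,207),(266,210),(256,210),(245,217),(240,195),(337,235),(337,228),(329,237),(417,267),(403,204),(403,180),(471,242),(300,240)]:
    print(u,v,P[v,u].round(3))
E
```

```text
219 207 [0.511 0.107 0.011]
210 207 [0.504 0.117 0.048]
266 210 [ 0.501 -0.002  0.013]
256 210 [0.495 0.014 0.05 ]
245 217 [0.487 0.047 0.007]
240 195 [ 0.541  0.062 -0.002]
337 235 [ 0.431 -0.163  0.092]
337 228 [ 0.452 -0.164  0.04 ]
329 237 [ 0.433 -0.146  0.04 ]
417 267 [ 0.363 -0.331  0.063]
403 204 [ 0.509 -0.318  0.007]
403 180 [ 0.565 -0.32   0.013]
471 242 [ 0.419 -0.468  0.005]
300 240 [ 0.432 -0.079  0.001]
```

View pics/c1.png

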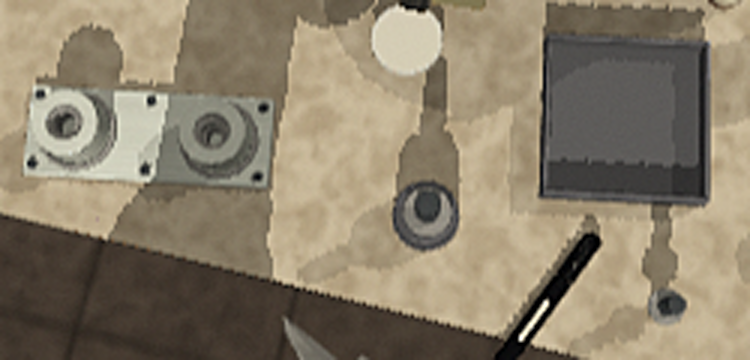

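The larger gauge is the one in the 48 mm holder at (337,235). Its top is at z=0.092, as it must be. The one at (417,267) has its top at only 0.063 and no holder, so it is the small decoy. The red ring at (471,242) is the look-alike carrier. Next I'll measure centres from the depth tops.

```bash
cat >> h.py <<'E'
def circ(c,ctr,rad,lo,hi,R=None):
    P=pts(c);m=(np.hypot(P[...,0]-ctr[0],P[...,1]-ctr[1])<rad)&(P[...,2]>lo)&(P[...,2]<hi)&(c['range_z']>0)
    q=P[m]
    (x,y),r=cv2.minEnclosingCircle(q[:,:2].astype(np.float32)); return round(x,4),round(y,4),round(r,4),len(q),q.mean(0).round(4)
E
python3 - <<'E'
from h import *
c=load('top0')
print('gauge',circ(c,(.431,-.163),.04,.08,.1))
print('collar',circ(c,(.431,-.163),.04,.036,.05))
print('holder',circ(c,(.431,-.163),.04,.03,.039))
print('cL',circ(c,(.511,.107),.045,.042,.055))
print('cR',circ(c,(.501,-.002),.045,.042,.055))
P=pts(c);m=(abs(P[...,0]-.51)<.1)&(abs(P[...,1]+.318)<.1)&(P[...,2]>.018)&(P[...,2]<.03)
print('tray',cv2.minAreaRect(P[m][:,:2].astype(np.float32)))
# stand plate
m=(abs(P[...,0]-.505)<.06)&(abs(P[...,1]-.05)<.13)&(P[...,2]>.005)&(P[...,2]<.011)
print('stand',cv2.minAreaRect(P[m][:,:2].astype(np.float32)))
m=(c['range_z']>0)&(P[...,2]>.025)&(P[...,0]<.75)&(P[...,0]>.3)&(abs(P[...,1]+.1)<.35)
n,l,s,ce=cv2.connectedComponentsWithStats(m.astype(np.uint8))
for i in range(1,n):
    if s[i,4]>15: q=P[l==i];print(s[i],q.mean(0).round(3),q.min(0).round(3),q.max(0).round(3))
E
```

```text
gauge (0.4357, -0.1637, 0.0093, 67, array([ 0.435 , -0.1636,  0.0907]))
collar (0.4355, -0.1628, 0.0232, 174, array([ 0.4329, -0.1631,  0.0405]))
holder (0.4355, -0.1629, 0.0236, 161, array([ 0.4342, -0.162 ,  0.0354]))
cL (0.5076, 0.1041, 0.0253, 312, array([0.5074, 0.1032, 0.0468]))
cR (0.4979, -0.0061, 0.0249, 317, array([ 0.498 , -0.0063,  0.0469]))
tray ((0.5277998447418213, -0.33194851875305176), (0.1524842530488968, 0.17082802951335907), 85.7613296508789)
stand ((0.5080714821815491, 0.04868142679333687), (0.19001653790473938, 0.0823168009519577), 85.4185791015625)
[  38   28  154  153 8658] [0.67  0.224 0.216] [0.573 0.176 0.025] [0.75  0.25  0.434]
[ 385   46  114  101 7613] [ 0.687 -0.382  0.186] [ 0.626 -0.45   0.025] [ 0.75  -0.281  0.268]
[ 214   90  156   79 9244] [ 0.682 -0.077  0.079] [ 0.593 -0.242  0.025] [0.75  0.108 0.1  ]
[432 151  15  15 178] [ 0.605 -0.397  0.052] [ 0.594 -0.414  0.025] [ 0.622 -0.386  0.073]
[450 163  18  30 377] [ 0.555 -0.436  0.058] [ 0.528 -0.45   0.025] [ 0.591 -0.42   0.067]
[205 195  25  23 410] [0.506 0.102 0.044] [0.483 0.079 0.026] [0.532 0.128 0.052]
[255 198  23  24 405] [ 0.497 -0.007  0.044] [ 0.474 -0.031  0.025] [0.523 0.017 0.051]
[326 226  22  21 360] [ 0.434 -0.163  0.049] [ 0.413 -0.186  0.03 ] [ 0.458 -0.139  0.095]
[460 233  10  20 125] [ 0.415 -0.443  0.038] [ 0.393 -0.45   0.026] [ 0.437 -0.436  0.044]
[411 261  13  13 120] [ 0.363 -0.334  0.042] [ 0.351 -0.348  0.025] [ 0.377 -0.324  0.069]
```

Request:
send_rows:
  rows:
    - [-1,0.9,1,0,0,0,-0.25]
    - [-1,0.9,1,0,0,0,-0.25]
    - [-1,0.9,1,0,0,0,-0.25]
    - [-1,0.9,1,0,0,0,-0.25]
    - [-1,0.9,1,0,0,0,-0.25]
    - [-1,0.9,1,0,0,0,-0.25]
    - [-1,0.9,1,0,0,0,-0.25]
    - [-1,0.9,1,0,0,0,-0.25]

```text
time_s: 0.95
position: [0.4047, -0.3198, 0.2445]
orientation: [-3.14, -0.001, -0.087]
ft_force: [-0.6, -0.4, -0.2]
gripper_width: 0.0879
```

```bash
python3 - <<'E'
from h import *
c=load('top0')
for u,v in [(376,176.7),(431,178.3),(430,232.7),(375.3,230.7)]: print(ray(c,u,v,.025).round(4))
q=[ray(c,u,v,.025)for u,v in [(376,176.7),(431,178.3),(430,232.7),(375.3,230.7)]]
print(np.mean(q,0))
E
```

```text
[ 0.5712 -0.2567  0.025 ]
[ 0.5645 -0.3824  0.025 ]
[ 0.4394 -0.3717  0.025 ]
[ 0.4465 -0.2499  0.025 ]
[ 0.50540331 -0.31518327  0.025     ]
```

Request:
send_rows:
  rows:
    - [-1,-0.04,0.63,0,0,0,0]
    - [-1,-0.04,0.63,0,0,0,0]
    - [-1,-0.04,0.63,0,0,0,0]
    - [-1,-0.04,0.63,0,0,0,0]
    - [-1,-0.04,0.63,0,0,0,0]

```text
time_s: 1.45
position: [0.3921, -0.1653, 0.245]
orientation: [3.141, -0.001, -0.091]
ft_force: [0.3, -0.7, 0.9]
gripper_width: 0.0877
```

```bash
python3 - <<'E'
from h import *
c=snap('wrist','w1')
print(bot.read_state()['position'],bot.read_state()['qvel'])
print('gauge',circ(c,(.435,-.163),.03,.085,.1))
print('collar',circ(c,(.435,-.163),.04,.039,.05))
E
```

```text
[ 0.39210672 -0.16625441  0.24472552] [-0.03026681  0.02613452 -0.01008394 -0.00215416 -0.00432547 -0.00103997]
gauge (0.4373, -0.1612, 0.0093, 285, array([ 0.4378, -0.1613,  0.0913]))
collar (0.4373, -0.1611, 0.018, 473, array([ 0.4396, -0.1617,  0.0417]))
```

View pics/w1.png

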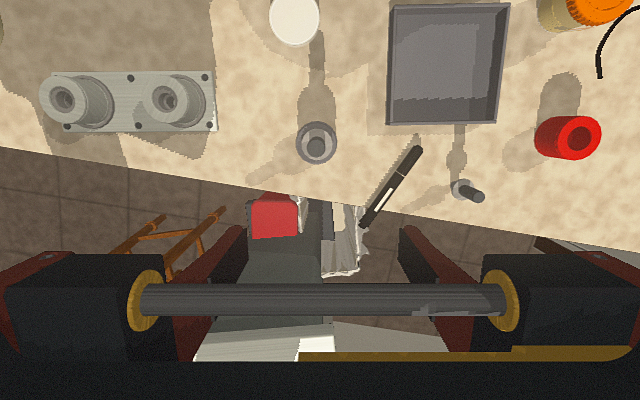

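The wrist view shows the gauge at (317,143) in its holder. The depth circles fit: grip radius 9.3 mm and collar radius 18 mm. Now a close look at the bores.

Request:
send_rows:
  rows:
    - [-1,0.2,0.85,-0.1,0,0,0]
    - [-1,0.2,0.85,-0.1,0,0,0]
    - [-1,0.2,0.85,-0.1,0,0,0]
    - [-1,0.2,0.85,-0.1,0,0,0]
    - [-1,0.2,0.85,-0.1,0,0,0]
    - [-1,0.2,0.85,-0.1,0,0,0]
    - [-1,0.2,0.85,-0.1,0,0,0]

```text
time_s: 2.2
position: [0.4426, 0.0454, 0.2192]
orientation: [3.141, 0.001, -0.094]
ft_force: [0.5, 0.3, 0.2]
gripper_width: 0.088
```

```bash
python3 - <<'E'
from h import *
c=snap('wrist','w2')
print(bot.read_state()['position'],bot.read_state()['qvel'].round(3))
for n,k in (('L',(.507,.104)),('R',(.498,-.006))):
    print(n,circ(c,k,.04,.044,.055))
    u,v=proj(c,np.array([*k,.045]));u,v=int(u),int(v);print(u,v)
    cv2.imwrite(f'pics/w2{n}.png',cv2.resize(c['image'][v-50:v+50,u-50:u+50,::-1],(600,600),interpolation=cv2.INTER_CUBIC))
P=pts(c);m=(abs(P[...,0]-.505)<.06)&(abs(P[...,1]-.05)<.13)&(P[...,2]>.004)&(P[...,2]<.011)
E
```

```text
[0.44258351 0.04501767 0.21945382] [-0.01  -0.014  0.003  0.003  0.001  0.006]
L (0.5096, 0.1063, 0.025, 1360, array([0.5099, 0.1061, 0.0476]))
260 132
R (0.4998, -0.0031, 0.025, 1364, array([ 0.5004, -0.003 ,  0.0476]))
368 130
```

View pics/w2.png

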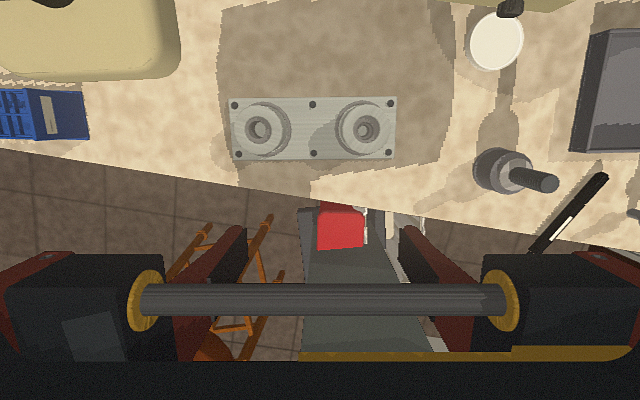

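View pics/w2L.png

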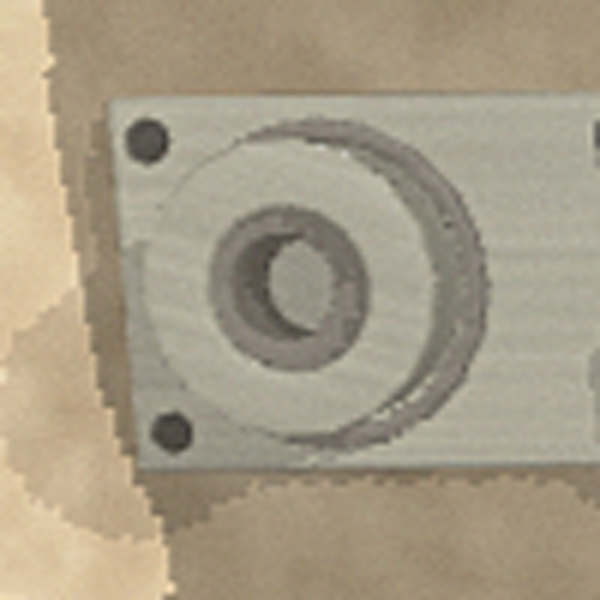

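View pics/w2R.png

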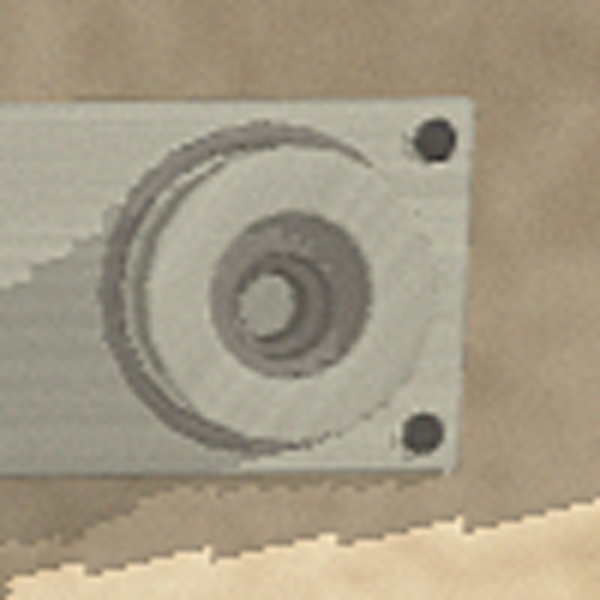

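The crops show it. In the right carrier (R, 368,130), a concentric step is visible inside the bore. In the left (L, 260,132), the bore wall runs straight down. So L looks good and R tight, which the gauge will confirm. Next I'll measure L's hole at the bush mouth.

```bash
python3 - <<'E'
from h import *
c=load('w2')
o=lambda U,V,uo,vo:((U+.5)/6-.5+uo-50,(V+.5)/6-.5+vo-50)
for n,(uo,vo),op,ho in (('L',(260,132),((210,288),(370,288),(290,205),(290,370)),((231,287),(337,287),(284,235),(284,338))),('R',(368,130),((210,295),(372,295),(291,211),(291,378)),((229,305),(333,305),(281,253),(281,358)))):
    A=[ray(c,*o(*p,uo,vo),.048) for p in op];B=[ray(c,*o(*p,uo,vo),.043) for p in ho]
    print(n,'open',np.mean(A,0).round(4),np.linalg.norm(A[0]-A[1]).round(4),np.linalg.norm(A[2]-A[3]).round(4),'hole',np.mean(B,0).round(4),np.linalg.norm(B[0]-B[1]).round(4),np.linalg.norm(B[2]-B[3]).round(4))
# edge view of contrast-enhanced crop
for n,(u,v) in (('L',(260,132)),):
    g=cv2.cvtColor(c['image'],cv2.COLOR_RGB2GRAY)[v-18:v+18,u-22:u+18]
    cv2.imwrite('pics/w2Lz.png',cv2.resize(cv2.normalize(g,None,0,255,cv2.NORM_MINMAX),(800,720)[:2],interpolation=cv2.INTER_CUBIC)[:600])
E
```

```text
L open [0.5097 0.1058 0.048 ] 0.027 0.0272 hole [0.51   0.1079 0.043 ] 0.0182 0.0172
R open [ 0.5003 -0.0032  0.048 ] 0.0273 0.0274 hole [ 0.4985 -0.0021  0.043 ] 0.0178 0.0176
```

View pics/w2Lz.png

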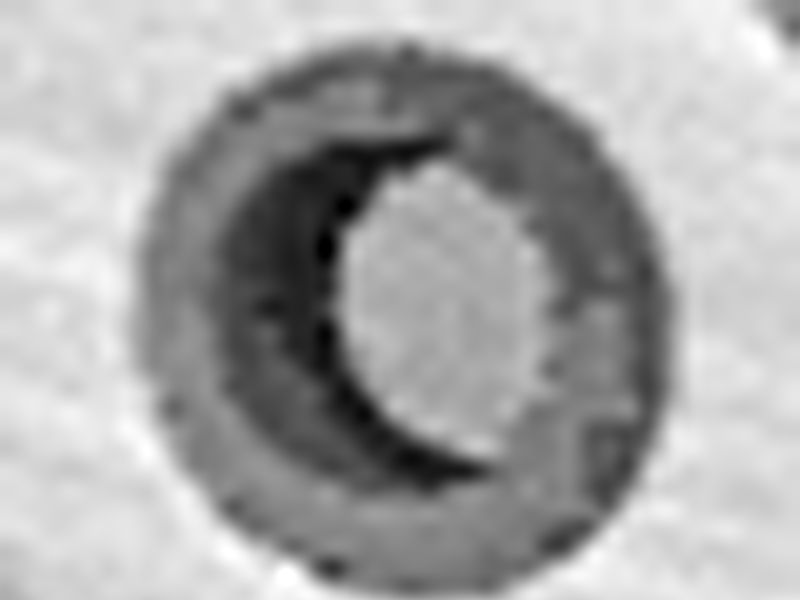

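Request:
send_rows:
  rows:
    - [-1,-0.02,-0.84,0,0,0,0]
    - [-1,-0.02,-0.84,0,0,0,0]
    - [-1,-0.02,-0.84,0,0,0,0]
    - [-1,-0.02,-0.84,-0.3,0,0,0]
    - [-1,-0.02,-0.84,-0.36,0,0,0]
    - [-1,-0.02,-0.84,-0.36,0,0,0]
    - [-1,-0.02,-0.84,-0.36,0,0,0]

```text
time_s: 2.95
position: [0.4358, -0.1646, 0.1284]
orientation: [-3.14, 0.003, -0.097]
ft_force: [-0.1, 0.2, 0.3]
gripper_width: 0.0878
```

```bash
python3 - <<'E'
from h import *
c=snap('wrist','w3')
print(bot.read_state()['position'],bot.read_state()['qvel'].round(3))
print('gauge',circ(c,(.437,-.162),.03,.085,.1))
print('collar',circ(c,(.437,-.162),.04,.039,.05))
E
```

```text
[ 0.43695498 -0.16399435  0.13055111] [ 0.033 -0.023 -0.039  0.001  0.001  0.002]
gauge (0.4376, -0.1612, 0.0093, 657, array([ 0.4386, -0.1614,  0.0911]))
collar (0.4375, -0.161, 0.018, 880, array([ 0.4428, -0.1619,  0.0419]))
```

View pics/w3.png

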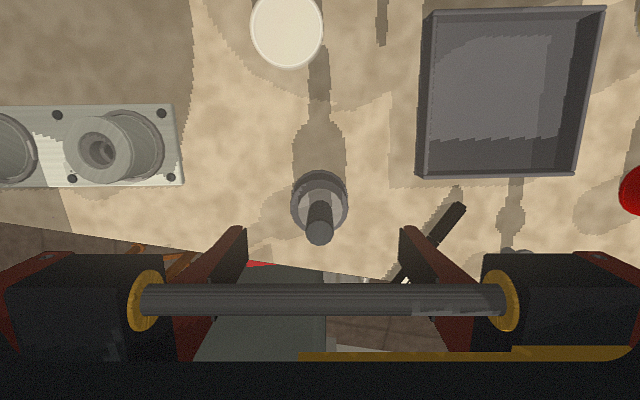

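Request:
send_rows:
  rows:
    - [-1,0,0.004,-0.12,0,0,0]
    - [-1,0,0.004,-0.2,0,0,0]
    - [-1,0,0.004,-0.236,0,0,0]
    - [-1,0,0.004,-0.236,0,0,0]
    - [0.6,0,0.004,-0.236,0,0,0]
    - [0.6,0,0.004,-0.236,0,0,0]
    - [1,0,0.004,-0.236,0,0,0]
    - [1,0,0.004,-0.236,0,0,0]
    - [1,0,0.004,-0.236,0,0,0]
    - [1,0,0.004,-0.236,0,0,0]
  squeeze: 30

```text
time_s: 4.0
position: [0.4372, -0.1623, 0.0707]
orientation: [3.142, -0.0, -0.093]
ft_force: [0.3, 0.4, -0.6]
gripper_width: 0.0432
```

Request:
send_rows:
  rows:
    - [1,0,0,0,0,0,0]
    - [1,0,0,0,0,0,0]
    - [1,0,0,0,0,0,0]
    - [1,0,0,0,0,0,0]
    - [1,0,0,0,0,0,0]

```text
time_s: 4.5
position: [0.4371, -0.1623, 0.0706]
orientation: [-3.142, 0.0, -0.093]
ft_force: [0.3, 0.4, -1.5]
gripper_width: 0.0175
```

Request:
send_rows:
  rows:
    - [1,0,0,0,0,0,0]
    - [1,0,0,0.05,0,0,0]
    - [1,0,0,0.14,0,0,0]
    - [1,0,0,0.26,0,0,0]
    - [1,0,0,0.36,0,0,0]
    - [1,0,0,0.36,0,0,0]
    - [1,0,0,0.36,0,0,0]

```text
time_s: 5.2
position: [0.4373, -0.1623, 0.1608]
orientation: [3.141, -0.001, -0.093]
ft_force: [-0.0, 1.1, -1.6]
gripper_width: 0.0174
```

```bash
python3 - <<'E'
from h import *
s=bot.read_state();print(s['position'],s['gripper_width'],s['ft_force'])
c=snap('wrist','w4');snap('scene','s4')
s=bot.read_state();p=s['position'];print(p)
P=pts(c)
for lo,hi in ((-.075,-.06),(-.06,-.035),(-.04,-.022),(-.03,-.02),(.01,.03)):
    m=(np.hypot(P[...,0]-p[0],P[...,1]-p[1])<.03)&(P[...,2]-p[2]>lo)&(P[...,2]-p[2]<hi)&(c['range_z']>0)
    q=P[m]
    if len(q)>5: print(lo,hi,len(q),(q.mean(0)-p).round(4),cv2.minEnclosingCircle((q-p)[:,:2].astype(np.float32)))
E
```

```text
[ 0.43733522 -0.16228155  0.16076818] 0.017424388702617564 [-0.04715135  1.05633681 -1.63091576]
[ 0.43657426 -0.16194869  0.15888638]
-0.04 -0.022 792 [ 0.0127 -0.0002 -0.0272] ((0.009295613504946232, 0.0001881290227174759), 0.015739265829324722)
-0.03 -0.02 798 [ 0.0123 -0.0002 -0.0266] ((0.012702936306595802, -0.0002428353764116764), 0.015277715399861336)
0.01 0.03 1845 [0.0087 0.0002 0.02  ] ((0.012204667553305626, -5.1033683121204376e-05), 0.018948806449770927)
```

View pics/w4.png

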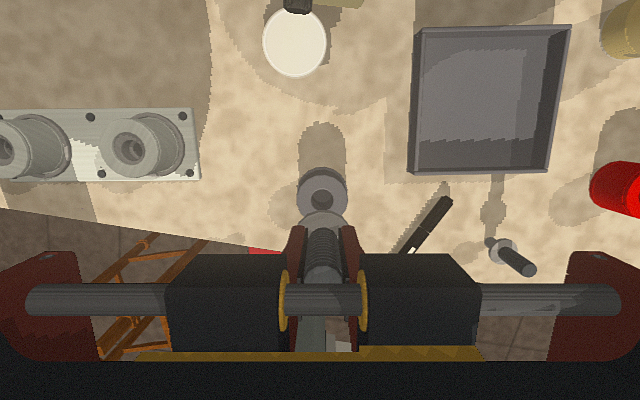

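View pics/s4.png

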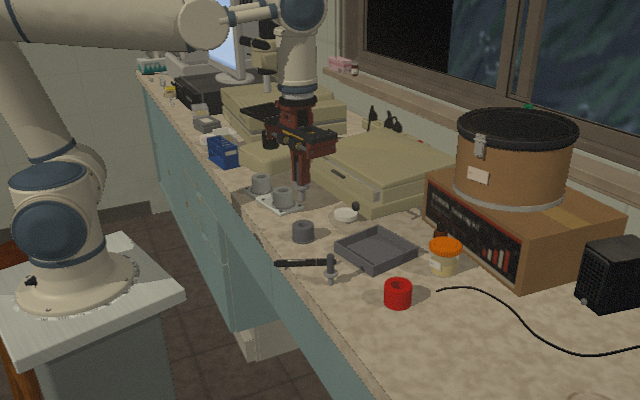

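The gauge is up and held: the collar shows at (322,220) and the holder is empty below. I'll find the collar centre relative to the TCP, in wrist-camera terms.

```bash
python3 - <<'E'
from h import *
from scipy.optimize import least_squares
c=load('w4');P=pts(c);p=np.array([.4369,-.1621,.1598])
m=(np.hypot(P[...,0]-p[0],P[...,1]-p[1])<.035)&(P[...,2]-p[2]>-.034)&(P[...,2]-p[2]<-.022)&(c['range_z']>0)
n,l,s,_=cv2.connectedComponentsWithStats(m.astype(np.uint8));i=1+np.argmax(s[1:,4]);m=(l==i)
# top-edge pixels per column, cast on collar top plane
z=np.median(P[m][:,2]);print('z',z-p[2])
E=[]
us=np.where(m.any(0))[0];print(us.min(),us.max())
for u in us[3:-3]:
    v=np.where(m[:,u])[0].min();E.append(ray(c,u,v-.5,z)[:2]-p[:2])
E=np.array(E)
r=least_squares(lambda x:np.hypot(*(E-x).T)-.018,[0,0],loss='soft_l1',f_scale=.0003);print('centre',r.x,np.abs(r.fun).max())
print(np.c_[E].round(4)[::8])
# same for holder hole
E
tail -1 h.py
```

```text
z -0.027905050343808024
298 348
centre [0.00172581 0.00090125] 0.000572925133915804
[[ 0.0153  0.0124]
 [ 0.0186  0.0073]
 [ 0.02    0.0025]
 [ 0.0195 -0.0022]
 [ 0.0179 -0.0068]
 [ 0.015  -0.0113]]
    (x,y),r=cv2.minEnclosingCircle(q[:,:2].astype(np.float32)); return round(x,4),round(y,4),round(r,4),len(q),q.mean(0).round(4)
```

Request:
send_rows:
  rows:
    - [1,0.08,1,0.04,0,0,0]
    - [1,0.08,1,0.04,0,0,0]
    - [1,0.08,1,0.04,0,0,0]
    - [1,0.08,1,0.04,0,0,0]
    - [1,0.08,1,0.04,0,0,0]
    - [1,0.08,1,0.04,0,0,0]
    - [1,0.08,1,0.04,0,0,0]
    - [1,0.08,1,0.04,0,0,0]
    - [1,0.08,1,0.04,0,0,0]

```text
time_s: 6.2
position: [0.4571, 0.0863, 0.17]
orientation: [3.141, 0.001, -0.095]
ft_force: [-0.6, -1.3, -1.1]
gripper_width: 0.0178
```

```bash
python3 - <<'E'
from h import *
c=snap('wrist','w5')
print(bot.read_state()['position'],bot.read_state()['qvel'].round(3))
for n,k in (('L',(.51,.106)),):
    print(n,circ(c,k,.04,.044,.055))
    u,v=proj(c,np.array([*k,.045]));u,v=int(u),int(v);print(u,v)
    cv2.imwrite(f'pics/w5{n}.png',cv2.resize(c['image'][v-30:v+30,u-30:u+30,::-1],(600,600),interpolation=cv2.INTER_CUBIC))
E
```

```text
[0.45717332 0.08628313 0.17022455] [-0.    -0.001 -0.006  0.003  0.     0.003]
L (0.5095, 0.1065, 0.025, 1851, array([0.51  , 0.1063, 0.0476]))
295 143
```

View pics/w5L.png

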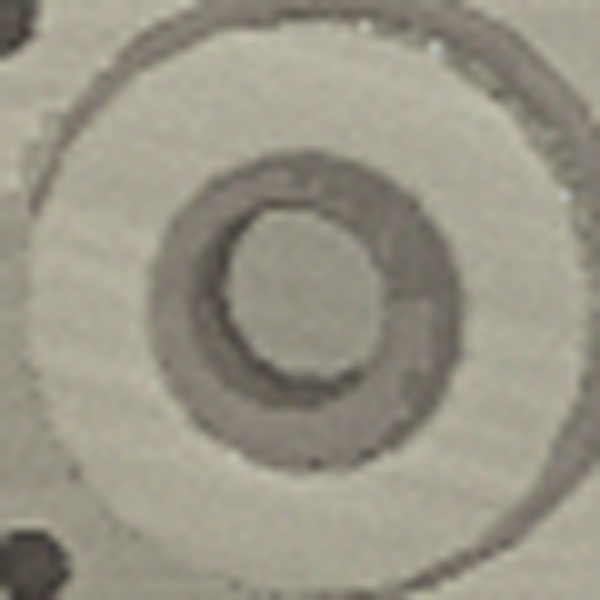

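View pics/w5.png

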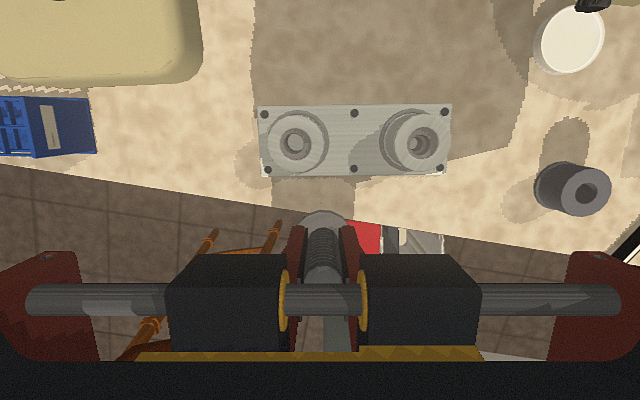

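```bash
python3 - <<'E'
from h import *
c=load('w5')
o=lambda U,V:((U+.5)/10-.5+265,(V+.5)/10-.5+113)
for pp,h in ((((150,310),(462,310),(306,150),(306,470)),.048),(((193,306),(389,306),(292,203),(292,410)),.043)):
    A=[ray(c,*o(*p),h) for p in pp];print(np.mean(A,0).round(4),np.linalg.norm(A[0]-A[1]).round(4),np.linalg.norm(A[2]-A[3]).round(4))
E
```

```text
[0.5098 0.1061 0.048 ] 0.0269 0.0272
[0.51   0.1078 0.043 ] 0.0172 0.0179
```

Request:
send_rows:
  rows:
    - [1,0.21,0.082,0,0,0,0]
    - [1,0.21,0.082,0,0,0,0]
    - [1,0.21,0.082,-0.1,0,0,0]
    - [1,0.21,0.082,-0.19,0,0,0]
    - [1,0.21,0.082,-0.19,0,0,0]
    - [1,0.21,0.082,-0.19,0,0,0]
    - [1,0.21,0.082,-0.19,0,0,0]

```text
time_s: 6.95
position: [0.5104, 0.1078, 0.1251]
orientation: [-3.141, -0.003, -0.094]
ft_force: [-0.1, 1.0, -0.6]
gripper_width: 0.0177
```

```bash
python3 - <<'E'
from h import *
c=snap('wrist','w6');snap('scene','s6')
s=bot.read_state();print(s['position'],s['ft_force'],s['orientation'])
cv2.imwrite('pics/w6z.png',cv2.resize(c['image'][130:290,240:400,::-1],(600,600),interpolation=cv2.INTER_CUBIC))
E
```

```text
[0.51040438 0.10811964 0.12500632] [-0.17734667 -0.32819895 -1.30196783] [-3.14089505e+00 -2.84494648e-03 -9.32878455e-02]
```

View pics/w6z.png

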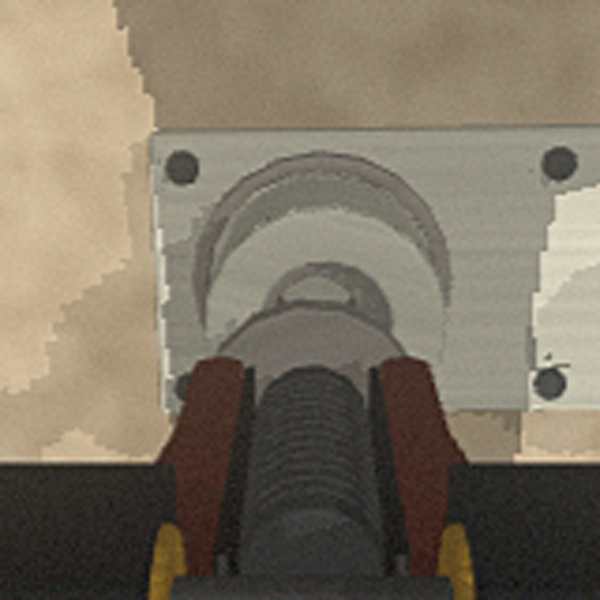

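Request:
send_rows:
  rows:
    - [1,-0.002,-0.004,-0.03,0,0,0]
    - [1,-0.002,-0.004,-0.06,0,0,0]
    - [1,-0.002,-0.004,-0.064,0,0,0]
    - [1,-0.002,-0.004,-0.064,0,0,0]

```text
time_s: 7.45
position: [0.5088, 0.1072, 0.1064]
orientation: [3.141, 0.001, -0.093]
ft_force: [0.1, -1.0, -2.0]
gripper_width: 0.0175
```

Request:
send_rows:
  rows:
    - [1,0,0,-0.004,0,0,0]
    - [1,0,0,-0.008,0,0,0]
    - [1,0,0,-0.012,0,0,0]

```text
time_s: 7.75
position: [0.5093, 0.1073, 0.1042]
orientation: [-3.142, -0.0, -0.093]
ft_force: [0.3, -0.2, -2.2]
gripper_width: 0.0173
```

Request:
send_rows:
  rows:
    - [1,0,0,-0.004,0,0,0]
    - [1,0,0,-0.008,0,0,0]
    - [1,0,0,-0.012,0,0,0]

```text
time_s: 8.05
position: [0.5092, 0.1073, 0.1011]
orientation: [-3.142, -0.0, -0.093]
ft_force: [0.3, 0.2, -1.3]
gripper_width: 0.0171
```

Request:
send_rows:
  rows:
    - [1,0,0,-0.004,0,0,0]
    - [1,0,0,-0.008,0,0,0]
    - [1,0,0,-0.012,0,0,0]

```text
time_s: 8.35
position: [0.5092, 0.1072, 0.0981]
orientation: [-3.142, -0.0, -0.093]
ft_force: [-0.9, -0.2, -1.3]
gripper_width: 0.0171
```

Request:
send_rows:
  rows:
    - [1,0,0,-0.004,0,0,0]
    - [1,0,0,-0.008,0,0,0]
    - [1,0,0,-0.012,0,0,0]
    - [1,0,0,-0.016,0,0,0]

```text
time_s: 8.75
position: [0.5092, 0.1073, 0.094]
orientation: [-3.142, 0.0, -0.093]
ft_force: [-0.5, -0.2, -1.5]
gripper_width: 0.0175
```

Request:
send_rows:
  rows:
    - [1,0,0,-0.004,0,0,0]
    - [1,0,0,-0.008,0,0,0]
    - [1,0,0,-0.012,0,0,0]
    - [1,0,0,-0.016,0,0,0]

```text
time_s: 9.15
position: [0.5092, 0.1073, 0.0901]
orientation: [-3.142, -0.0, -0.093]
ft_force: [-0.3, -1.5, -1.7]
gripper_width: 0.0173
```

Request:
send_rows:
  rows:
    - [1,0,0,-0.006,0,0,0]
    - [1,0,0,-0.012,0,0,0]
    - [1,0,0,-0.018,0,0,0]
    - [1,0,0,-0.022,0,0,0]
    - [1,0,0,-0.022,0,0,0]

```text
time_s: 9.65
position: [0.5091, 0.1072, 0.0844]
orientation: [3.141, 0.0, -0.093]
ft_force: [-1.3, 0.5, -0.7]
gripper_width: 0.0175
```

Request:
send_rows:
  rows:
    - [1,0,0,-0.002,0,0,0]
    - [1,0,0,-0.004,0,0,0]

```text
time_s: 9.85
position: [0.5092, 0.1073, 0.0837]
orientation: [-3.142, -0.0, -0.093]
ft_force: [0.7, -0.0, -2.1]
gripper_width: 0.0179
```

Request:
send_rows:
  rows:
    - [1,0,0,-0.002,0,0,0]
    - [1,0,0,-0.003,0,0,0]

```text
time_s: 10.05
position: [0.5092, 0.1072, 0.0829]
orientation: [3.142, 0.0, -0.093]
ft_force: [-0.3, 0.3, -1.3]
gripper_width: 0.0177
```

Request:
send_rows:
  rows:
    - [1,0,0,-0.002,0,0,0]
    - [1,0,0,-0.002,0,0,0]

```text
time_s: 10.25
position: [0.5092, 0.1073, 0.0826]
orientation: [-3.142, -0.0, -0.093]
ft_force: [-0.3, -1.3, 0.3]
gripper_width: 0.0171
```

Request:
send_rows:
  rows:
    - [1,0,0,-0.002,0,0,0]
    - [1,0,0,-0.002,0,0,0]

```text
time_s: 10.45
position: [0.5093, 0.1073, 0.0826]
orientation: [-3.141, -0.0, -0.093]
ft_force: [-2.6, -0.4, 4.1]
gripper_width: 0.0174
```

The gauge went in freely past the 12 mm depth. The collar touched at TCP z = 0.0826, as predicted (0.0827), with about 5 N. So L is the good carrier. Releasing.

Request:
send_rows:
  rows:
    - [0.4,0,0,0,0,0,0]
    - [0.4,0,0,0,0,0,0]
    - [0.4,0,0,0,0,0,0]
    - [0,0,0,0,0,0,0]
    - [0,0,0,0,0,0,0]
    - [-0.2,0,0,0.08,0,0,0]
    - [-0.5,0,0,0.2,0,0,0]
    - [-1,0,0,0.4,0,0,0]
    - [-1,0,0,0.5,0,0,0]
    - [-1,0,0,0.5,0,0,0]

```text
time_s: 11.45
position: [0.5109, 0.1075, 0.2123]
orientation: [-3.14, -0.009, -0.093]
ft_force: [-0.6, 0.4, 0.9]
gripper_width: 0.079
```

Request:
send_rows:
  rows:
    - [-1,-0.1,-0.28,0,0,0,0]
    - [-1,-0.1,-0.28,0,0,0,0]
    - [-1,-0.1,-0.28,0,0,0,0]
    - [-1,-0.1,-0.28,0,0,0,0]
    - [-1,-0.1,-0.28,0,0,0,0]

```text
time_s: 11.95
position: [0.4842, 0.038, 0.2061]
orientation: [-3.141, 0.001, -0.092]
ft_force: [0.5, -0.6, -0.7]
gripper_width: 0.0878
```

```bash
python3 - <<'E'
from h import *
c=snap('wrist','w7');snap('scene','s7')
print(bot.read_state()['position'],bot.read_state()['gripper_width'])
print('gauge top',circ(c,(.51,.107),.03,.095,.115))
print('collar',circ(c,(.51,.107),.026,.0505,.06))
print('R',circ(c,(.5,-.003),.04,.044,.055))
print('L',circ(c,(.5098,.106),.04,.044,.0505))
cv2.imwrite('pics/s7z.png',cv2.resize(load('s7')['image'][150:230,230:330,::-1],(750,600),interpolation=cv2.INTER_CUBIC))
E
```

```text
[0.48432684 0.0380938  0.2063726 ] 0.08741663419028924
gauge top (0.5077, 0.1081, 0.0091, 417, array([0.5103, 0.1072, 0.1028]))
collar (0.5095, 0.1084, 0.0179, 577, array([0.5123, 0.1041, 0.0537]))
R (0.5, -0.0031, 0.0249, 1327, array([ 0.5008, -0.003 ,  0.0476]))
L (0.5097, 0.106, 0.0248, 779, array([0.5122, 0.0997, 0.0477]))
```

View pics/w7.png

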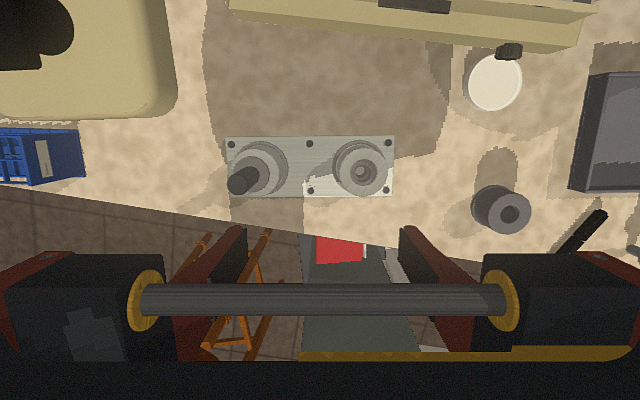

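View pics/s7z.png

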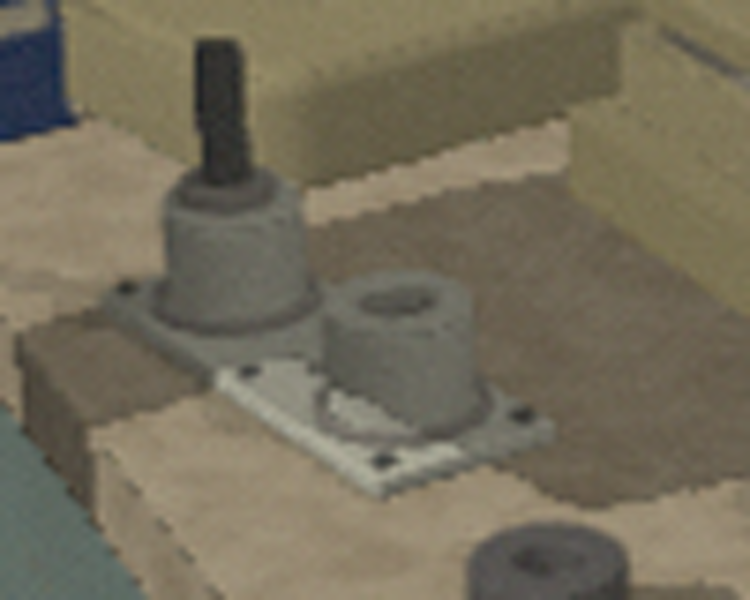

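The gauge is standing home in L: collar top 0.0537 against the expected 0.054, top at about 0.104. R is still in its rim at (0.500,-0.003). Now I'll grasp R.

Request:
send_rows:
  rows:
    - [-1,0.062,-0.168,0,0,0,0]
    - [-1,0.062,-0.168,-0.15,0,0,0]
    - [-1,0.062,-0.168,-0.3,0,0,0]
    - [-1,0.062,-0.168,-0.4,0,0,0]
    - [-1,0.062,-0.168,-0.4,0,0,0]
    - [-1,0.062,-0.168,-0.4,0,0,0]

```text
time_s: 12.65
position: [0.4998, -0.0042, 0.1072]
orientation: [-3.142, 0.001, -0.092]
ft_force: [-0.4, 0.4, 0.4]
gripper_width: 0.0875
```

```bash
python3 - <<'E'
from h import *
c=snap('wrist','w8')
print(bot.read_state()['position'],bot.read_state()['gripper_width'])
print('R',circ(c,(.5,-.003),.04,.044,.055))
E
```

```text
[ 0.50048782 -0.00433369  0.10849942] 0.08764546414229119
R (0.5001, -0.0032, 0.0249, 2620, array([ 0.501 , -0.0033,  0.0476]))
```

View pics/w8.png

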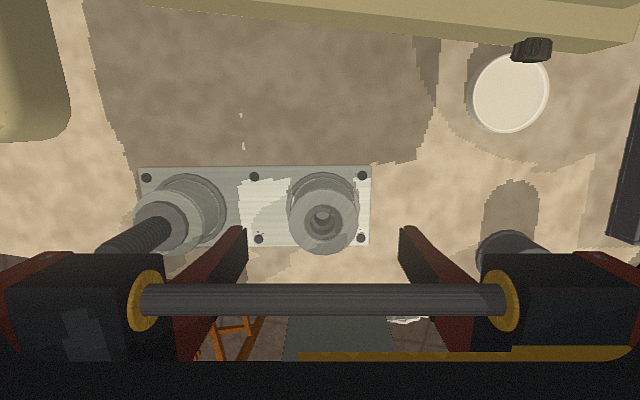

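Request:
send_rows:
  rows:
    - [-1,0,0,-0.08,0,0,0]
    - [-1,0,0,-0.16,0,0,0]
    - [-1,0,0,-0.21,0,0,0]
    - [-1,0,0,-0.228,0,0,0]
    - [-1,0,0,-0.228,0,0,0]
    - [0.3,0,0,-0.228,0,0,0]
    - [0.3,0,0,-0.228,0,0,0]
    - [0.6,0,0,-0.228,0,0,0]
    - [0.6,0,0,-0.228,0,0,0]
    - [0.6,0,0,-0.228,0,0,0]
    - [0.6,0,0,-0.228,0,0,0]
    - [0.6,0,0,-0.228,0,0,0]
  squeeze: 30

```text
time_s: 13.9
position: [0.4998, -0.0047, 0.0501]
orientation: [-3.142, -0.0, -0.093]
ft_force: [-0.3, -0.5, 1.4]
gripper_width: 0.0497
```

Gripped at 49.7 mm, against the carrier's 50 mm. Lifting.

Request:
send_rows:
  rows:
    - [0.8,0,0,0,0,0,0]
    - [0.8,0,0,0.03,0,0,0]
    - [0.8,0,0,0.1,0,0,0]
    - [0.8,0,0,0.22,0,0,0]
    - [0.8,0,0,0.36,0,0,0]
    - [0.8,0,0,0.5,0,0,0]
    - [0.8,0,0,0.5,0,0,0]
    - [0.8,0,0,0.5,0,0,0]

```text
time_s: 14.7
position: [0.4999, -0.0048, 0.1751]
orientation: [3.142, -0.001, -0.093]
ft_force: [0.3, 0.5, -3.3]
gripper_width: 0.0499
```

Request:
send_rows:
  rows:
    - [0.8,0.01,-0.9,0,0,0,0]
    - [0.8,0.01,-0.9,0,0,0,0]
    - [0.8,0.01,-0.9,0,0,0,0]
    - [0.8,0.01,-0.9,0,0,0,0]
    - [0.8,0.01,-0.9,0,0,0,0]
    - [0.8,0.01,-0.9,0,0,0,0]

```text
time_s: 15.3
position: [0.5006, -0.2326, 0.1714]
orientation: [-3.141, 0.005, -0.098]
ft_force: [0.4, 0.0, -2.1]
gripper_width: 0.0495
```

Request:
send_rows:
  rows:
    - [0.8,0.02,-0.34,0,0,0,0]
    - [0.8,0.02,-0.34,0,0,0,0]
    - [0.8,0.02,-0.34,0,0,0,0]
    - [0.8,0.02,-0.34,-0.1,0,0,0]
    - [0.8,0.02,-0.34,-0.2,0,0,0]
    - [0.8,0.02,-0.34,-0.3,0,0,0]
    - [0.8,0.02,-0.34,-0.3,0,0,0]

```text
time_s: 16.0
position: [0.505, -0.3113, 0.0937]
orientation: [-3.136, 0.009, -0.092]
ft_force: [-0.9, -0.0, -3.1]
gripper_width: 0.0497
```

```bash
python3 - <<'E'
from h import *
c=snap('wrist','w9');snap('top','t9')
print(bot.read_state()['position'],bot.read_state()['gripper_width'])
E
```

```text
[ 0.50689474 -0.31314465  0.09897337] 0.0498203424239182
```

View pics/w9.png

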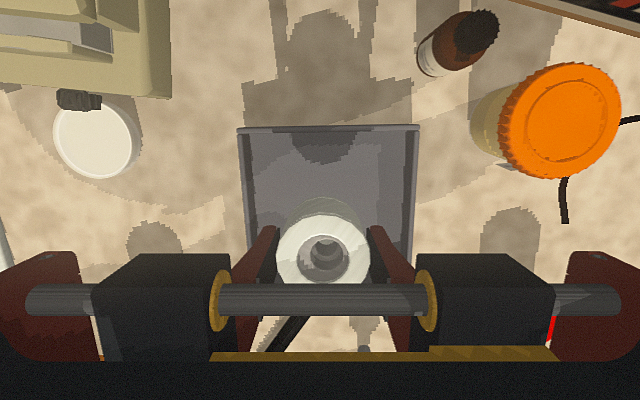

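View pics/t9.png

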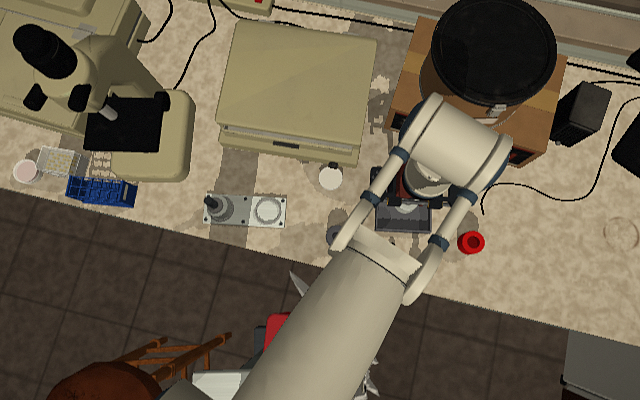

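The carrier is over the tray, centred between its walls (columns 240–418, carrier at 323). Lowering it.

Request:
send_rows:
  rows:
    - [0.8,0,0,-0.08,0,0,0]
    - [0.8,0,0,-0.14,0,0,0]
    - [0.8,0,0,-0.18,0,0,0]
    - [0.8,0,0,-0.2,0,0,0]
    - [0.8,0,0,-0.2,0,0,0]
    - [0.8,0,0,-0.2,0,0,0]

```text
time_s: 16.7
position: [0.5075, -0.3149, 0.0505]
orientation: [3.141, -0.001, -0.093]
ft_force: [1.6, -0.4, -2.1]
gripper_width: 0.0498
```

Request:
send_rows:
  rows:
    - [0.8,0,0,-0.004,0,0,0]
    - [0.8,0,0,-0.008,0,0,0]
    - [0.8,0,0,-0.01,0,0,0]

```text
time_s: 17.0
position: [0.5073, -0.3149, 0.0477]
orientation: [3.141, -0.0, -0.093]
ft_force: [0.2, -0.1, -2.2]
gripper_width: 0.0495
```

Request:
send_rows:
  rows:
    - [0.8,0,0,-0.003,0,0,0]
    - [0.8,0,0,-0.005,0,0,0]

```text
time_s: 17.2
position: [0.5072, -0.3148, 0.0461]
orientation: [3.142, -0.0, -0.093]
ft_force: [-1.2, 0.5, 3.8]
gripper_width: 0.0495
```

Request:
send_rows:
  rows:
    - [0.8,0,0,-0.002,0,0,0]
    - [0.8,0,0,-0.002,0,0,0]

```text
time_s: 17.4
position: [0.5072, -0.3148, 0.0461]
orientation: [3.141, -0.0, -0.093]
ft_force: [-0.8, 0.7, 1.0]
gripper_width: 0.0497
```

It touches the floor at TCP z = 0.046, as predicted. I'll open partway, lift, then move clear for a check.

Request:
send_rows:
  rows:
    - [-0.2,0,0,0,0,0,0]
    - [-0.4,0,0,0,0,0,0]
    - [-0.45,0,0,0,0,0,0]
    - [-0.45,0,0,0,0,0,0]
    - [-0.45,0,0,0.08,0,0,0]
    - [-0.45,0,0,0.25,0,0,0]
    - [-0.45,0,0,0.45,0,0,0]
    - [-0.45,0,0,0.65,0,0,0]
    - [-0.45,0,0,0.8,0,0,0]
    - [-0.45,0,0,0.8,0,0,0]

```text
time_s: 18.4
position: [0.5087, -0.3158, 0.2538]
orientation: [3.135, -0.011, -0.093]
ft_force: [-0.1, 0.3, 1.6]
gripper_width: 0.0633
```

Request:
send_rows:
  rows:
    - [-0.45,-0.4,0.6,0,0,0,0]
    - [-0.45,-0.4,0.6,0,0,0,0]
    - [-0.45,-0.4,0.6,0,0,0,0]
    - [-0.45,-0.4,0.6,0,0,0,0]
    - [-0.45,-0.4,0.6,0,0,0,0]
    - [-0.45,-0.4,0.6,0,0,0,0]

```text
time_s: 19.0
position: [0.4073, -0.1647, 0.2453]
orientation: [3.141, -0.001, -0.092]
ft_force: [0.7, -0.7, 0.4]
gripper_width: 0.0639
```

```bash
python3 - <<'E'
from h import *
c=snap('wrist','wA');snap('top','tA');snap('scene','sA')
print(bot.read_state()['position'],bot.read_state()['gripper_width'])
for n in('wA','tA','sA'):
    c=load(n)
    for k,a in (('tray carrier',((.507,-.315),.04,.035,.055)),('gauge top',((.51,.107),.03,.1,.115)),('collar',((.51,.107),.026,.0505,.06))):
        try: print(n,k,circ(c,*a))
        except Exception as e: print(n,k,'none')
E
```

```text
[ 0.40756959 -0.16554086  0.24493964] 0.0638798255581848
wA tray carrier (0.5073, -0.3131, 0.0252, 1694, array([ 0.5076, -0.3123,  0.0423]))
wA gauge top (0.5091, 0.1083, 0.0096, 369, array([0.5091, 0.1067, 0.1033]))
wA collar (0.5095, 0.1076, 0.0183, 643, array([0.5089, 0.1027, 0.0539]))
tA tray carrier (0.0, 0.0, 0.0, 0, array([nan, nan, nan]))
tA gauge top (0.5076, 0.1056, 0.0087, 55, array([0.5073, 0.1054, 0.103 ]))
tA collar (0.5074, 0.1043, 0.0187, 115, array([0.5044, 0.1021, 0.0533]))
sA tray carrier (0.5061, -0.3166, 0.0267, 292, array([ 0.5037, -0.3173,  0.0411]))
sA gauge top (0.5073, 0.105, 0.0088, 19, array([0.5072, 0.1041, 0.1031]))
sA collar (0.5067, 0.1071, 0.0196, 61, array([0.5048, 0.1017, 0.0543]))h.py:20: RuntimeWarning: Mean of empty slice.
  (x,y),r=cv2.minEnclosingCircle(q[:,:2].astype(np.float32)); return round(x,4),round(y,4),round(r,4),len(q),q.mean(0).round(4)
  ret = um.true_divide(
```

View pics/wA.png

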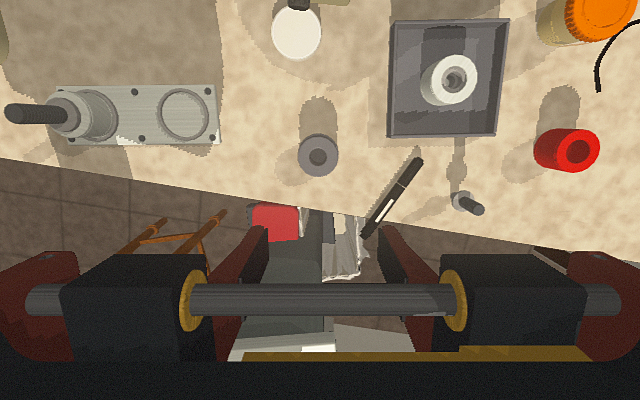

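View pics/sA.png

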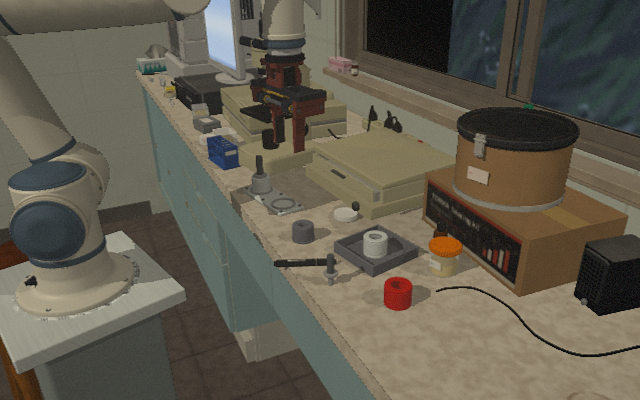

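View pics/tA.png

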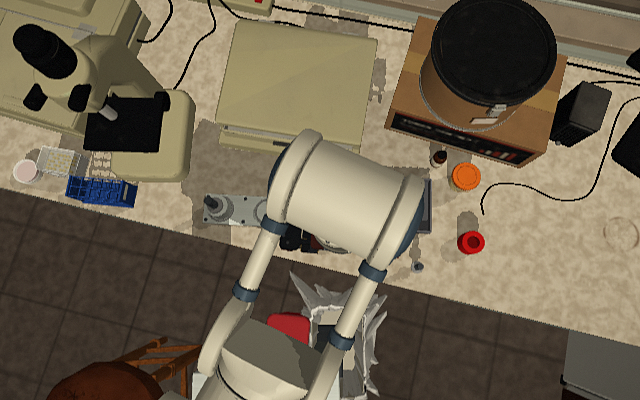

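The wrist view shows the gauge standing in L at (65,115), the other rim empty at (185,113), and R upright in the tray at (450,80). In the top and scene views the bystanders are where they were. The robot touches nothing, so I'm handing in.

```bash
python3 -c "
from plant import bot
print(bot.sign_off())"
```

```text
the job is handed in; nothing more can be done
None
```

The job was handed in at about 19 s of the 67 s allowed, with the gauge standing in the left carrier (y ≈ +0.106) and the right carrier (y ≈ −0.003) in the reject tray. No verdict was reported.

- **Gauging:** I took the larger gauge from its holder and lowered it into the left bore. It passed the 12 mm depth with no resistance, and the collar came to rest on the rim within 0.1 mm of the expected height, at about 5 N. I released it there.
- **Reject carrier:** I judged the right carrier to be the tight one from the narrowing visible in its bore, and because the left one passed. I did not put the gauge in it. I set it on the tray floor, which it touched at the expected height.
- **Last checks:**
  - **Gauge:** the collar top was at 0.054 m and the gauge top at about 0.103–0.104 m. The gauge is about 2 mm off the carrier's centre; the limit is 5 mm.
  - **Rejected carrier:** it stands upright within about 5 mm of the tray's centre. The top camera could not see it because the arm was in the way, but the wrist and scene cameras agree.
  - **Bystanders:** none looked moved.
- **Disagreements:** the top and wrist cameras differed by about 2 mm, which is within the stated calibration. One view before I moved the right carrier suggested the gauge was tilted by about 0.04 rad, but the final wrist view showed at most about 0.02 rad; the limit is 0.07.

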